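Prime the analyser and hold its cover open

TASK

Prime the bench analyser by giving the lever of the hand pump beside it three full strokes, each one all the way down and then let all the way up again, with the analyser's cover left shut meanwhile. Then lift the analyser's sprung cover by its handle to 45 degrees, half way from flat to upright, so that a colleague can wipe the cuvette well, and finish while still holding it there steadily with the gripper: it snaps shut if let go. Leave the tube rack, the jar and the timer where they stand.

Things in the scene. Friction and masses are not known exactly. Their poses are not given: they have to be found in the camera images.
- analyser: White bench analyser, fixed, 300 by 300 mm, deck 110 mm high, with a white hood along its rear (own x 67 to 143 mm, top 145 mm). Origin: centre of its underside, on the bench; own x points from its front (robot side) to its rear, z up. Yaw up to 0.3 rad either way; it may stand left or right of the pump.
- cover_hinge (a point): Middle of the cover's hinge line, along the analyser's own y, at (25, 0, 112) mm in its frame; fixed, same axes. The cover is a flat grey plate on the deck over a 40 mm deep well: 172 mm from the hinge line forward to its front edge, 190 mm wide, 8 mm thick.
- cover_handle (a point): Middle of the cover's steel handle bar: round, 12 mm thick, 110 mm long, parallel to the hinge line, 90 mm free between two posts 12 by 10 mm. Bar axis 130 mm in front of the hinge line and 50 mm above it (42 mm above the cover's top face), 162 mm above the bench when shut. The point turns with the cover; its axes are the analyser's when shut.
- cover (a joint): Cover angle in rad: 0 lying shut, growing as its front edge (robot side) rises; 45 degrees is 0.785, end stop 1.25. Cover about 0.35 kg plus a closing spring: some 3 to 7 N at the handle; it snaps shut when let go. The round bar can turn between the finger pads, so the gripper may stay pointing down while it follows the arc.
- pump: Hand priming pump, fixed: aluminium foot plate 200 mm (own x) by 90 mm (own y), 12 mm thick, a steel cylinder and two cheek plates 124 mm high at the rear which carry the lever. Origin: centre of the underside, on the bench; own x points from the paddle end (robot side) to the rear. Yaw up to 0.3 rad either way.
- pump_hinge (a point): Lever pivot, at (80, 0, 105) mm in the pump's frame; its axis is the pump's own y. Fixed; same axes as the pump.
- pump_pad (a point): Centre of the top face of the black paddle on the lever's free end, the place to press. Paddle 55 mm along the lever, 36 mm wide, 14 mm thick; its centre lies 160 mm from the pivot along the lever, the point 7 mm above that. At rest the lever points from the pivot towards the robot and 0.45 rad upward; the point moves and turns with it.
- pump_lever (a joint): Lever angle in rad: 0 up at rest, growing as the paddle is pressed down, 0.70 at the lower stop (then 0.25 rad below level, point about 72 mm above the bench). A full stroke is to beyond 0.60 and back below 0.08. Sprung: about 3 N at the paddle at the top to 7 N at the bottom, and it comes back up by itself.
- rack: Bystander: orange tube rack 100 by 70 by 85 mm with tubes; loose, to the far left. Origin under its centre.
- reagent: Bystander: jar with black cap, 56 mm diameter, 95 mm high; loose, to the far right. Origin under its centre.
- timer: Bystander: white timer 65 by 65 by 22 mm, loose, to the far right, nearer the robot than the jar. Origin under its centre.
Not all that is in view belongs to the job. Of the things like the pump, leave any that is brown; of the rest the larger one is meant.

How it is judged:
By the outcome, as a careful person would: the job done as asked, in the order asked, and still so for the second after the job is handed in, while the arm keeps its last pose, push and grip.
It also fails if it takes over 61 s, if anything falls off the work surface, if the arm or the gripper's body presses on something with over 40 N, if the wrist force passes 120 N, or if a joint passes its speed limit or range.

ROBOT

A 7-joint arm with a two-finger parallel gripper is mounted at the origin on the work surface. World frame = base frame: x ahead of the robot, y to its left, z up, the work surface at z = 0. Lengths are in mm, angles in degrees, forces in N, time in s.
With the tool pointing down it reaches from about 400 to 925 mm from the base axis. Payload 5.6 kg.
Tool frame: the origin (TCP) lies midway between the tips of the shut fingers; the grasp point (between the pads) lies ctrl.grip_point_offset behind it (ctrl.grip_point_offset is the distance from the TCP to the grasp point, in mm); z points along the fingers, y is the direction in which the jaws open and shut (so a half turn about z gives the same grasp; the last joint's range is limited). The gripper opens to 85 mm and grips with 20 to 120 N. Pads are 22 mm wide; open, the fingers measure 114 mm over their backs; the gripper's body (76 mm by 85 mm) begins 54 mm behind the grasp point. The pads swing forward as they close: fully open they stand 13 mm farther back than shut.
Start: joints at [67.953, 26.786, -0.665, 91.828, 0.344, 61.387, -3.226], TCP at [217.829, -612.421, 231.29] pointing down, gripper open.
Joint ranges: [-144.91, 144.91], [-17.63, 115.5], [-89.93, 88.59], [15.96, 139.68], [-74.01, 254.01], [8.47, 105.57], [-167.45, 167.45]. Speed limits (degrees/s): [147.25, 147.25, 180, 180, 180, 180, 180].

INTERFACE

Orientations are given as [roll, pitch, yaw] about the fixed x, y, z axes, in that order (R = Rz(yaw) Ry(pitch) Rx(roll)).
In Python, from plant import ctrl gives the robot as it stands.
- The arm moves only by the shell command python3 -m inch 'ROWS'. ROWS is JSON, a list that holds one entry, the list of rows, each a list of 5 numbers: the closure, from 0 (fully open) to 1 (shut), then the shift along the tool's x, y, z in units of 25 mm (1.0 is 25 mm), then the turn about the tool's z in units of 5 degrees (1.0 is 5 degrees). A call has 1 to 20 rows; each row is the pose to reach, as a shift and turn from the pose measured when the call began, along the tool's axes at that moment; what a row does not reach only later rows make up. A row lasts 1/12 s, in which the tool goes at most 41.7 mm and 7.16 degrees, less where a joint would pass 70% of its speed; a pose out of reach is approached as far as the arm can. A call with a gripper value outside its range is refused whole. The fingers move at their own pace and stop on an object; the grip force is fixed at half the most. Time passes only in rows, so rows that repeat a pose let the fingers close. It gives the time, the measured TCP pose, the force and the opening at its end, in the units of the state.
- ctrl.get_state(): the state, without advancing time (a new reading comes with each control period).
- ctrl.grab_frame(name): name is "scene" or "side" or "wrist"; returns the picture (384x512x3 uint8, red, green, blue); there is no depth.
- ctrl.calibration(name): a dict with "camera_matrix" (3x3 intrinsics, pixels), "dist_coeffs" ([k1, k2, p1, p2, k3] as OpenCV has them; the pictures are not rectified), "T" (4x4, takes a point from camera to world coordinates); the wrist camera has in their place "mount" (4x4, takes a point from camera to tool coordinates, whose origin is the TCP and whose axes are the flange's). Camera axes: x right, y up, looking along -z (the intrinsics and any distortion apply to the point x, -y, -z); pixel columns grow to the right and rows downward; lengths in mm; the calibration is good to about 2 mm. A picture is of the moment at which its call begins: read the wrist's pose just before it. calibration takes no time and is no camera call.
- ctrl.finish_job(): hands the job in, once; it reports no verdict.
Trained networks look in the newest picture that a camera, given by its name, has taken for a name from the list of things; names that differ only in an ending like _2 or _b are one class to them, and where a whole thing is asked for, a point or a joint stands for the part that bears it (a point fixed in the world has none). Each returns a list of dicts, best first, with "score" (0 to 1); they miss things now and then, are a little off and sometimes report something else, mostly with a low value. They report only what shows in the picture. A call takes as long as a camera call. They do not tell look-alikes from the thing itself.
- ctrl.boxes_of(camera, label): "point" ([x, y, z] in mm, in the coordinates of the camera as it stood for that picture, good to about 4 mm: the middle of the surface that is visible of it).
- ctrl.place_of(camera, label): "point" ([x, y, z] in mm, in the coordinates of the camera as it stood for that picture, good to about 4 mm: a listed point, or the origin of a listed thing).
The state is a dict: "time_s": time; "joints": joint angles; "qvel": joint speeds; "effort": joint torques, N m; "position": TCP position; "eef_rot": TCP orientation; "wrist_force": force on the tool from outside, world axes, zero at the start; "wrist_torque": the same for the moment, N m; "opening": finger opening in mm.
Only numpy, scipy, OpenCV 4.12 (cv2) and the standard library are available. Lean on these libraries where they do the work, as an engineer would, in place of code of your own. Each camera call takes 0.05 s, during which the arm holds its last target.

## Working session

There is one attempt and no reset: what is moved stays moved. The work goes in short steps, Python scripts to look and compute and a shell command to move; the robot and the scene stay as the last step left them, time stands still between calls to the robot, and variables do not carry over. Pictures are saved under pics/ and viewed, and the job is handed in when it is done.

```bash
ls; mkdir -p pics; cat > h.py <<'E'
import numpy as np, cv2
from plant import ctrl
from scipy.spatial.transform import Rotation as R
def snap(n,f=None):
    im=ctrl.grab_frame(n); cv2.imwrite(f or f'pics/{n}.png',im[:,:,::-1]); return im
def T(n,st=None):
    c=ctrl.calibration(n)
    if 'T' in c: return np.array(c['T'])
    st=st or ctrl.get_state()
    M=np.eye(4); M[:3,:3]=R.from_euler('xyz',st['eef_rot'],degrees=True).as_matrix(); M[:3,3]=st['position']
    return M@np.array(c['mount'])
def w(n,p,st=None): return (T(n,st)@np.r_[p,1])[:3]
def px(n,P,st=None):
    c=ctrl.calibration(n); q=np.linalg.inv(T(n,st))@np.r_[P,1]
    o,_=cv2.projectPoints(np.array([[q[0],-q[1],-q[2]]]),np.zeros(3),np.zeros(3),np.array(c['camera_matrix']),np.array(c['dist_coeffs']))
    return o.ravel().round(0)
E
python3 - <<'E'
from h import *
print(ctrl.get_state(), ctrl.grip_point_offset)
for n in ['scene','side']:
    snap(n)
    for l in ['analyser','cover_hinge','cover_handle','pump','pump_hinge','pump_pad']:
        for d in ctrl.place_of(n,l):
            P=w(n,d['point']); print(n,l,round(d['score'],2),P.round(0),px(n,P))
E
```

```text
pics
{'time_s': 0.0, 'joints': array([67.95328951, 26.83840258, -0.66300075, 91.88153941,  0.34207957,
       61.38615891, -3.22597803]), 'qvel': array([-0.11367517, -0.03886044,  0.03463128,  0.09504922, -0.06505948,
       -0.07857981, -0.10846319]), 'effort': array([ 4.34311014e-04, -5.32377863e+01,  2.12123303e-02, -2.51298273e+01,
        1.13531106e-02,  7.74004846e-03,  5.38944377e-06]), 'position': array([ 217.59754368, -611.89777276,  230.30662728]), 'eef_rot': array([-1.79896076e+02,  6.53703458e-03,  1.95766980e+01]), 'wrist_force': array([ 0.73201961, -0.14065223,  0.04173646]), 'wrist_torque': array([-0.04569879,  0.01395556,  0.0044822 ]), 'opening': 85.55539767241392} 18.700000000000003
scene analyser 0.89 [627. 143.  -3.] [296. 213.]
scene cover_hinge 0.59 [647. 137. 110.] [302. 194.]
scene cover_handle 0.67 [525. 170. 162.] [279. 163.]
scene pump 0.94 [ 360. -229.   -1.] [169. 243.]
scene pump 0.91 [ 701. -347.    0.] [225. 322.]
scene pump 0.87 [ 634. -159.    0.] [246. 269.]
scene pump_hinge 0.95 [ 760. -342.   76.] [241. 319.]
scene pump_hinge 0.56 [ 432. -218.  1
[... 234 characters left out ...]
0.5 [522. 172. 167.] [245. 217.]
side cover_hinge 0.95 [650. 138. 118.] [204. 214.]
side cover_hinge 0.28 [ 528. -456.    3.] [288. 149.]
side cover_handle 0.96 [520. 172. 165.] [246. 218.]
side cover_handle 0.43 [ 634. -152.    3.] [241. 187.]
side pump 0.78 [ 700. -344.   -2.] [240. 158.]
side pump 0.74 [ 355. -228.    3.] [323. 189.]
side pump_hinge 0.67 [ 433. -215.  107.] [304. 162.]
side pump_hinge 0.62 [ 754. -341.   71.] [226. 140.]
side pump_hinge 0.58 [ 711. -137.  107.] [218. 161.]
side pump_pad 0.8 [ 576. -166.  178.] [260. 145.]
side pump_pad 0.74 [ 298. -237.  182.] [349. 146.]
side pump_pad 0.45 [ 652. -348.  135.] [252. 128.]
side pump_pad 0.38 [ 401. -436.    1.] [319. 157.]
```

View pics/scene.png

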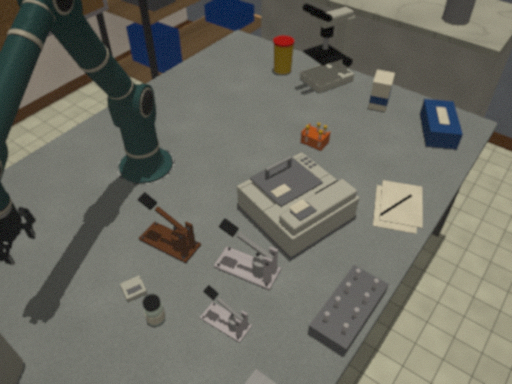

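View pics/side.png

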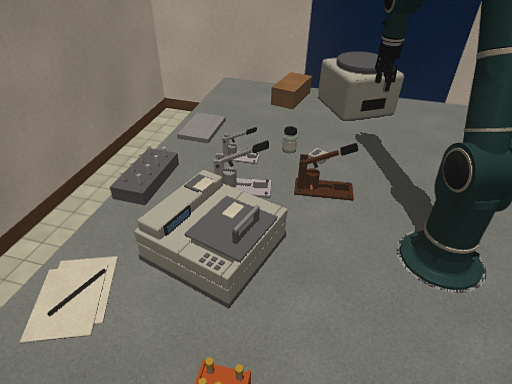

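```bash
python3 - <<'E'
import cv2,numpy as np
a=cv2.imread('pics/scene.png')[160:360,110:290]; b=cv2.imread('pics/side.png')[100:240,180:400]
a=cv2.resize(a,(540,600),interpolation=3)[:, :]; cv2.imwrite('pics/cropA.png',a)
E
```

```text
(no output)
```

View pics/cropA.png

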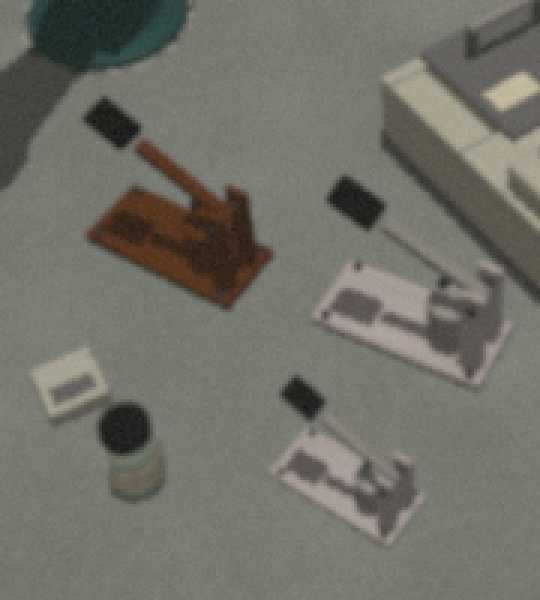

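Pump look-alikes in the scene picture:
- Brown pump at about (169,243): excluded by colour.
- Large silver pump at (246,269).
- Small silver pump at (225,322), hinge only 76 mm high.

The crop confirms that the silver pump nearest the analyser is the larger one (hinge about 107 mm), so that is my target. The analyser is at (296,213), with its handle bar at about (279,163). I'll move above the paddle with the gripper shut.

```bash
python3 -m inch '[[[1,9.5,-6,0,-8],[1,9.5,-6,0,-8],[1,9.5,-6,0,-8],[1,9.5,-6,0,-8],[1,9.5,-6,0,-8],[1,9.5,-6,0,-8],[1,9.5,-6,0,-8],[1,18.9,-12,0.2,-16],[1,18.9,-12,0.2,-16],[1,18.9,-12,0.2,-16],[1,18.9,-12,0.2,-16],[1,18.9,-12,0.2,-16],[1,18.9,-12,0.2,-16],[1,18.9,-12,0.2,-16],[1,18.9,-12,0.2,-16],[1,18.9,-12,0.2,-16],[1,18.9,-12,0.2,-16]]]'
python3 - <<'E'
from h import *
print(ctrl.get_state())
for n in ['wrist','scene','side']:
    snap(n,f'pics/{n}2.png')
    for l in ['cover_hinge','cover_handle','pump_hinge','pump_pad']:
        for d in ctrl.place_of(n,l):
            P=w(n,d['point']); print(n,l,round(d['score'],2),P.round(0),px(n,P))
a=np.hstack([cv2.imread('pics/scene2.png')[140:340,130:350],cv2.imread('pics/side2.png')[80:280,150:370]])
cv2.imwrite('pics/c2.png',cv2.resize(a,None,fx=1.8,fy=1.8,interpolation=3))
E
```

```text
time_s: 2.12
position: [561.9, -172.4, 226.0]
eef_rot: [-179.9, 0.0, 99.5]
wrist_force: [0.2, -0.4, 0.4]
opening: 0.1
{'time_s': 2.1167, 'joints': array([ 34.85787641,  24.0382213 , -27.22177684,  99.71271839,
        12.5770989 ,  59.31318381,  12.71854246]), 'qvel': array([ 1.3689232 , -0.37061265,  0.84003196,  0.25528318, -0.00662107,
       -0.04441735, -0.06720807]), 'effort': array([-1.54500592e+00, -4.64691210e+01, -6.20403081e+00, -2.42146879e+01,
       -8.77920049e-02, -3.85867723e-02, -5.48787604e-03]), 'position': array([ 561.93736434, -172.38526406,  226.00935196]), 'eef_rot': array([-1.79939315e+02,  3.60655944e-02,  9.95291713e+01]), 'wrist_force': array([ 0.1776356 , -0.41531693,  0.36450888]), 'wrist_torque': array([-0.01868272, -0.02019012,  0.03115407]), 'opening': 0.1098997826315321}
wrist pump_hinge 0.82 [ 439. -221.  107.] [103. 213.]
wrist pump_pad 0.73 [ 571. -169.  183.] [274. 210.]
scene cover_hinge 0.62 [647. 137. 111.] [302. 194.]
scene cover_handle 0.95 [523. 170. 162.] [278. 163.]
scene pump_hinge 0.65 [ 434. -219.  103.] [184. 231.]
scene pump_hinge 0.61 [ 710. -138.  103.] [270. 257.]
scene pump_hinge 0.56 [ 756. -342.   75.] [240. 319.]
scene pump_pad 0.79 [ 573. -170.  183.] [227. 225.]
scene pump_pad 0.78 [ 659. -344.  129.] [212. 290.]
scene pump_pad 0.72 [ 290. -236.  181.] [144. 197.]
scene pump_pad 0.55 [ 404. -434.   -5.] [134. 291.]
side cover_hinge 0.64 [647. 138. 111.] [205. 216.]
side cover_handle 0.87 [520. 170. 167.] [246. 217.]
side pump_hinge 0.77 [ 756. -338.   74.] [225. 140.]
side pump_hinge 0.68 [ 709. -137.  109.] [219. 161.]
side pump_hinge 0.56 [ 434. -215.  106.] [303. 163.]
side pump_pad 0.71 [ 298. -234.  179.] [349. 147.]
side pump_pad 0.51 [ 573. -163.  181.] [260. 145.]
side pump_pad 0.45 [ 653. -346.  135.] [252. 128.]
```

View pics/c2.png

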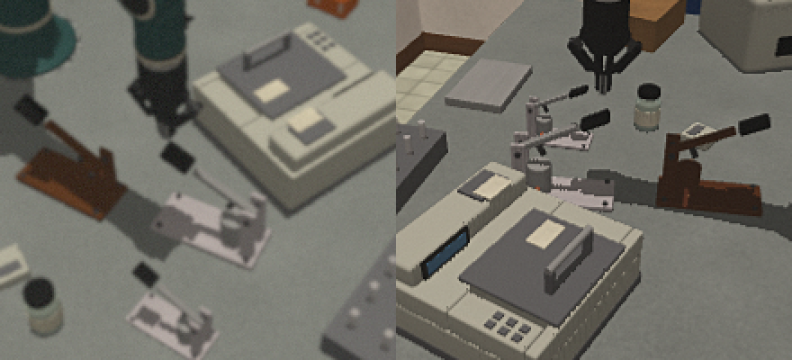

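View pics/wrist2.png

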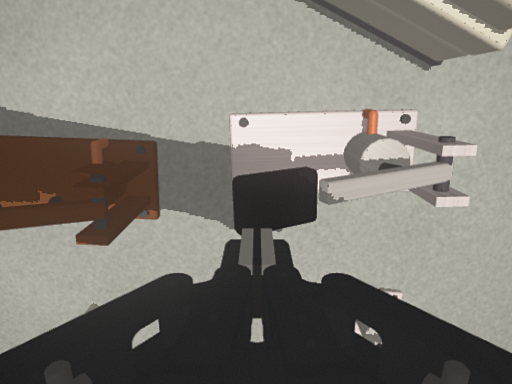

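The fingers are shut and directly over the black paddle of the large pump (wrist picture: paddle about (274,200), finger tips about (257,235)). First press, checking the depth.

```bash
python3 -m inch '[[[1,0,0,0.8,0],[1,0,0,1.6,0],[1,0,0,2.2,0],[1,0,0,2.8,0],[1,0,0,3.4,0],[1,0,0,4,0],[1,0,0,4.6,0],[1,0,0,5.2,0],[1,0,0,5.7,0],[1,0,0,6,0],[1,0,0,6,0],[1,0,0,6,0],[1,0,0,6,0]]]'
python3 - <<'E'
from h import *
for n in ['scene','side']:
    snap(n,f'pics/{n}3.png')
a=np.hstack([cv2.imread('pics/scene3.png')[140:340,130:350],cv2.imread('pics/side3.png')[80:280,150:370]])
cv2.imwrite('pics/c3.png',cv2.resize(a,None,fx=1.8,fy=1.8,interpolation=3))
for n in ['scene','side']:
    for d in ctrl.place_of(n,'pump_pad'):
            P=w(n,d['point']); print(n,round(d['score'],2),P.round(0),px(n,P))
E
```

```text
time_s: 3.95
position: [563.9, -171.5, 77.5]
eef_rot: [179.9, 0.1, 99.6]
wrist_force: [-1.1, -0.7, 7.3]
opening: -0.2
scene 0.88 [ 292. -234.  179.] [145. 198.]
scene 0.64 [ 657. -346.  128.] [211. 291.]
scene 0.57 [ 558. -169.   79.] [225. 245.]
side 0.62 [ 297. -236.  179.] [349. 147.]
side 0.53 [ 556. -167.   71.] [265. 173.]
side 0.51 [ 655. -347.  131.] [251. 129.]
```

View pics/c3.png

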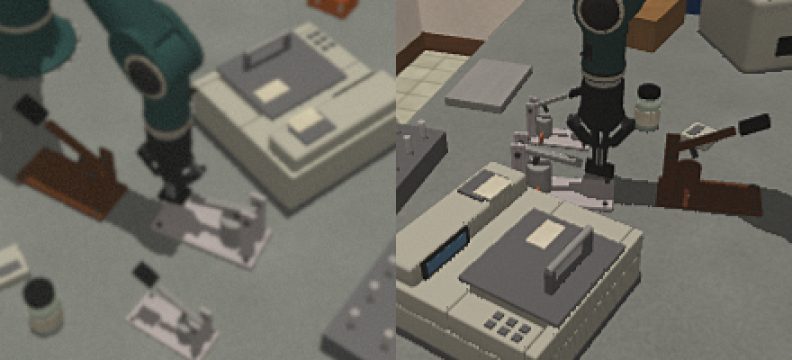

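The lever is down and the force of 7.3 N is spring only. I'll push a few millimetres more to feel the stop, then let it all the way up.

```bash
python3 -m inch '[[[1,0,0,0.15,0],[1,0,0,0.25,0],[1,0,0,0.25,0]]]'
```

```text
time_s: 4.4
position: [564.7, -171.4, 74.6]
eef_rot: [179.8, 0.2, 99.6]
wrist_force: [-7.9, 1.0, 22.8]
opening: 0.1
```

That is the lower stop: the force rises sharply at z≈75. Now all the way up, with a check that the lever follows.

```bash
python3 -m inch '[[[1,0,0,-0.7,0],[1,0,0,-1.5,0],[1,0,0,-2.3,0],[1,0,0,-3.1,0],[1,0,0,-3.9,0],[1,0,0,-4.7,0],[1,0,0,-5.4,0],[1,0,0,-5.8,0],[1,0,0,-5.8,0],[1,0,0,-5.8,0],[1,0,0,-5.8,0]]]'
python3 - <<'E'
from h import *
for n in ['scene','side']:
    snap(n,f'pics/{n}4.png')
    for d in ctrl.place_of(n,'pump_pad'):
            P=w(n,d['point']); print(n,round(d['score'],2),P.round(0),px(n,P))
a=np.hstack([cv2.imread('pics/scene4.png')[140:340,130:350],cv2.imread('pics/side4.png')[80:280,150:370]])
cv2.imwrite('pics/c4.png',cv2.resize(a,None,fx=1.8,fy=1.8,interpolation=3))
E
```

```text
time_s: 5.32
position: [563.5, -171.0, 218.2]
eef_rot: [179.9, 0.1, 99.6]
wrist_force: [-0.0, -1.0, -0.3]
opening: 0.0
scene 0.79 [ 657. -343.  129.] [211. 290.]
scene 0.76 [ 573. -169.  182.] [227. 225.]
scene 0.75 [ 296. -233.  178.] [147. 199.]
side 0.75 [ 571. -164.  178.] [261. 146.]
side 0.72 [ 301. -233.  179.] [348. 147.]
side 0.7 [ 652. -351.  133.] [252. 128.]
```

View pics/c4.png

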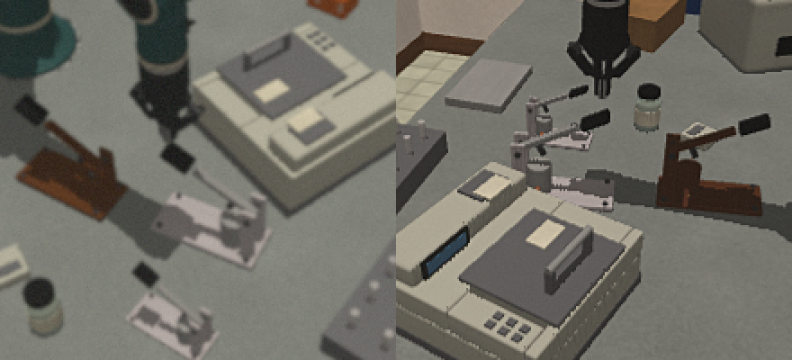

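The lever is back at rest, so stroke 1 is complete. Strokes 2 and 3 go the same way.

```bash
python3 -m inch '[[[1,0,0,0.8,0],[1,0,0,1.6,0],[1,0,0,2.2,0],[1,0,0,2.8,0],[1,0,0,3.4,0],[1,0,0,4,0],[1,0,0,4.6,0],[1,0,0,5.2,0],[1,0,0,5.6,0],[1,0,0,5.75,0],[1,0,0,5.75,0],[1,0,0,5.75,0]]]'
```

```text
time_s: 6.52
position: [565.3, -171.1, 75.7]
eef_rot: [179.8, 0.1, 99.6]
wrist_force: [-0.7, -0.4, 9.4]
opening: 0.1
```

```bash
python3 -m inch '[[[1,0,0,-0.7,0],[1,0,0,-1.5,0],[1,0,0,-2.3,0],[1,0,0,-3.1,0],[1,0,0,-3.9,0],[1,0,0,-4.7,0],[1,0,0,-5.4,0],[1,0,0,-5.8,0],[1,0,0,-5.8,0],[1,0,0,-5.8,0],[1,0,0,-5.8,0],[1,0,0,-5.8,0]]]'
python3 - <<'E'
from h import *
for n in ['scene','side']:
    snap(n,f'pics/{n}5.png')
    for d in ctrl.place_of(n,'pump_pad'):
            P=w(n,d['point']); print(n,round(d['score'],2),P.round(0),px(n,P))
E
```

```text
time_s: 7.52
position: [563.9, -170.7, 219.1]
eef_rot: [179.9, 0.1, 99.6]
wrist_force: [-1.0, 0.6, -1.1]
opening: -0.1
scene 0.62 [ 575. -168.  182.] [228. 226.]
scene 0.57 [ 294. -232.  179.] [146. 198.]
scene 0.54 [ 656. -343.  129.] [211. 290.]
side 0.7 [ 651. -347.  134.] [252. 129.]
side 0.55 [ 299. -236.  182.] [349. 146.]
side 0.35 [ 399. -435.    3.] [319. 157.]
```

```bash
python3 -m inch '[[[1,0,0,0.8,0],[1,0,0,1.6,0],[1,0,0,2.2,0],[1,0,0,2.8,0],[1,0,0,3.4,0],[1,0,0,4,0],[1,0,0,4.6,0],[1,0,0,5.2,0],[1,0,0,5.6,0],[1,0,0,5.8,0],[1,0,0,5.8,0],[1,0,0,5.8,0]]]'
```

```text
time_s: 8.72
position: [566.5, -170.9, 76.2]
eef_rot: [179.7, 0.2, 99.6]
wrist_force: [-0.4, 0.4, 7.9]
opening: -0.1
```

```bash
python3 -m inch '[[[1,0,0,-0.7,0],[1,0,0,-1.5,0],[1,0,0,-2.3,0],[1,0,0,-3.1,0],[1,0,0,-3.9,0],[1,0,0,-4.7,0],[1,0,0,-5.4,0],[1,0,0,-6.1,0],[1,0,0,-6.8,0],[1,0,0,-7.2,0],[1,0,0,-7.2,0],[1,0,0,-7.2,0],[1,0,0,-7.2,0]]]'
python3 - <<'E'
from h import *
for n in ['scene','side']:
    snap(n,f'pics/{n}6.png')
    for l in ['pump_pad','cover_handle','cover_hinge']:
      for d in ctrl.place_of(n,l):
            P=w(n,d['point']); print(n,l,round(d['score'],2),P.round(0),px(n,P))
a=np.hstack([cv2.imread('pics/scene6.png')[140:340,130:350],cv2.imread('pics/side6.png')[80:280,150:370]])
cv2.imwrite('pics/c6.png',cv2.resize(a,None,fx=1.8,fy=1.8,interpolation=3))
E
```

```text
time_s: 9.8
position: [564.8, -170.5, 254.9]
eef_rot: [179.8, 0.1, 99.6]
wrist_force: [0.7, 0.9, 0.2]
opening: 0.3
scene pump_pad 0.85 [ 292. -235.  181.] [145. 197.]
scene pump_pad 0.8 [ 573. -171.  186.] [226. 225.]
scene pump_pad 0.71 [ 656. -344.  132.] [211. 289.]
scene cover_handle 0.96 [524. 173. 163.] [279. 162.]
scene cover_handle 0.7 [ 707. -138.  103.] [269. 256.]
scene cover_hinge 0.58 [648. 138. 111.] [303. 194.]
side pump_pad 0.83 [ 299. -231.  179.] [348. 148.]
side pump_pad 0.67 [ 576. -165.  181.] [260. 144.]
side pump_pad 0.65 [ 652. -349.  131.] [252. 129.]
side pump_pad 0.63 [ 528. -456.   -4.] [288. 151.]
side cover_handle 0.63 [521. 174. 165.] [246. 218.]
side cover_hinge 0.83 [648. 139. 114.] [205. 215.]
```

View pics/c6.png

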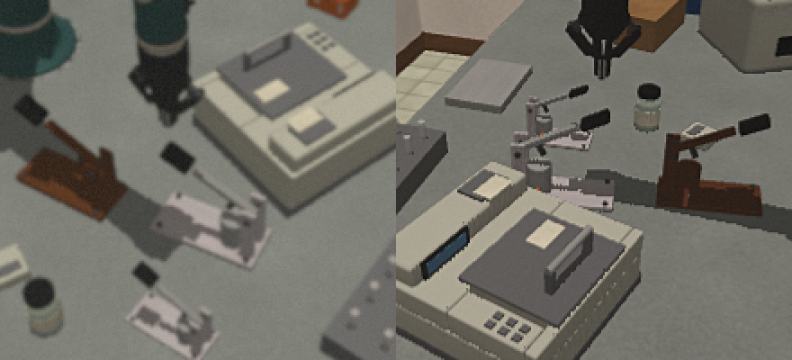

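Three full strokes are done and the lever is back at rest, with the cover still shut. Now above the handle with the gripper open and the jaws across the bar.

```bash
python3 -m inch '[[[0,6.9,0.3,0,2.5],[0,6.9,0.3,0,2.5],[0,6.9,0.3,0,2.5],[0,6.9,0.3,0,2.5],[0,6.9,0.3,0,2.5],[0,13.8,0.6,0,4.9],[0,13.8,0.6,0,4.9],[0,13.8,0.6,0,4.9],[0,13.8,0.6,0,4.9],[0,13.8,0.6,0,4.9],[0,13.8,0.6,0,4.9],[0,13.8,0.6,0,4.9],[0,13.8,0.6,0,4.9]]]'
python3 - <<'E'
from h import *
st=ctrl.get_state(); print(st['joints'].round(0))
snap('wrist','pics/wrist7.png')
for l in ['cover_handle','cover_hinge']:
  for d in ctrl.place_of('wrist',l):
    P=w('wrist',d['point'],st); print(l,round(d['score'],2),P.round(0),px('wrist',P,st))
E
```

```text
time_s: 11.28
position: [522.8, 170.3, 254.8]
eef_rot: [179.7, 0.1, 75.0]
wrist_force: [0.0, 0.0, -0.3]
opening: 85.5
[  4.  19. -32. 103.  12.  61. -47.]
cover_handle 0.96 [523. 168. 163.] [257. 194.]
cover_hinge 0.83 [648. 134. 110.] [401. 177.]
```

View pics/wrist7.png

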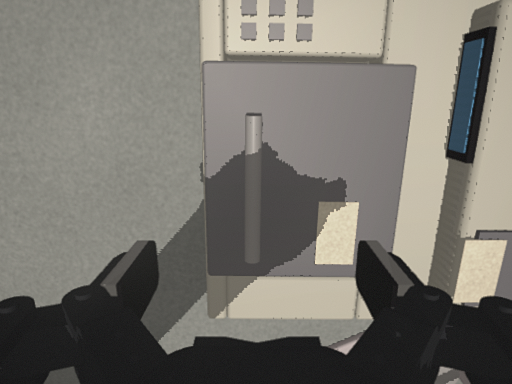

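The bar runs from (254,115) to (252,262) in the wrist picture, between the open fingers and parallel to the pads. It sits about 2 mm forward of the jaw middle. Descending.

```bash
python3 -m inch '[[[0,0,-0.1,0.8,0],[0,0,-0.1,1.6,0],[0,0,-0.1,2.4,0],[0,0,-0.1,3.1,0],[0,0,-0.1,3.7,0],[0,0,-0.1,4.1,0],[0,0,-0.1,4.4,0],[0,0,-0.1,4.4,0],[0,0,-0.1,4.4,0]]]'
python3 - <<'E'
from h import *
st=ctrl.get_state()
for n in ['wrist','scene','side']: snap(n,f'pics/{n}8.png')
P=st['position']+[0,0,ctrl.grip_point_offset]; print(px('wrist',P,st),px('side',P),px('scene',P))
a=np.hstack([cv2.imread('pics/scene8.png')[110:250,210:370],cv2.imread('pics/side8.png')[140:280,170:330]])
cv2.imwrite('pics/c8.png',cv2.resize(a,None,fx=2.4,fy=2.4,interpolation=3))
E
```

```text
time_s: 12.18
position: [521.3, 170.5, 145.2]
eef_rot: [179.7, 0.0, 74.9]
wrist_force: [-0.8, 0.2, 1.2]
opening: 85.6
[256. 265.] [246. 217.] [278. 162.]
```

View pics/c8.png

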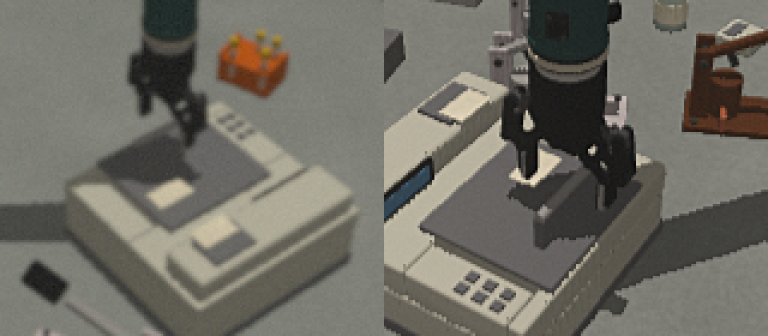

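View pics/wrist8.png

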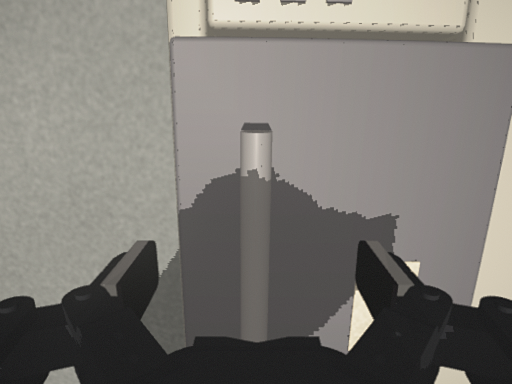

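The bar is centred between the pads at column 256. I'll lower slightly and close.

```bash
python3 -m inch '[[[0,0,0,0.08,0],[0.5,0,0,0.08,0],[1,0,0,0.08,0],[1,0,0,0.08,0],[1,0,0,0.08,0],[1,0,0,0.08,0],[1,0,0,0.08,0],[1,0,0,0.08,0],[1,0,0,0.08,0],[1,0,0,0.08,0],[1,0,0,0.08,0],[1,0,0,0.08,0]]]'
```

```text
time_s: 13.33
position: [520.6, 171.1, 143.9]
eef_rot: [179.7, 0.0, 75.0]
wrist_force: [-5.2, 0.4, 4.4]
opening: 10.2
```

Gripped (opening 10 mm on the bar, within pad error). Following the arc to about 20° first.

```bash
python3 -m inch '[[[1,0,0.1,-0.22,0],[1,0,0.19,-0.45,0],[1,0,0.3,-0.66,0],[1,0,0.43,-0.87,0],[1,0,0.56,-1.08,0],[1,0,0.7,-1.28,0],[1,0,0.85,-1.47,0],[1,0,1.0,-1.66,0],[1,0,1.0,-1.66,0],[1,0,1.0,-1.66,0]]]'
python3 - <<'E'
from h import *
for n in ['scene','side']:
    snap(n,f'pics/{n}9.png')
    for d in ctrl.place_of(n,'cover_handle'):
            P=w(n,d['point']); print(n,round(d['score'],2),P.round(0),px(n,P))
a=np.hstack([cv2.imread('pics/scene9.png')[110:250,210:370],cv2.imread('pics/side9.png')[140:280,170:330]])
cv2.imwrite('pics/c9.png',cv2.resize(a,None,fx=2.4,fy=2.4,interpolation=3))
E
```

```text
time_s: 14.17
position: [543.7, 164.6, 186.3]
eef_rot: [179.8, 0.1, 75.0]
wrist_force: [-8.1, 0.5, 1.2]
opening: 9.9
scene 0.78 [550. 163. 202.] [284. 158.]
side 0.89 [541. 165. 205.] [239. 202.]
```

View pics/c9.png

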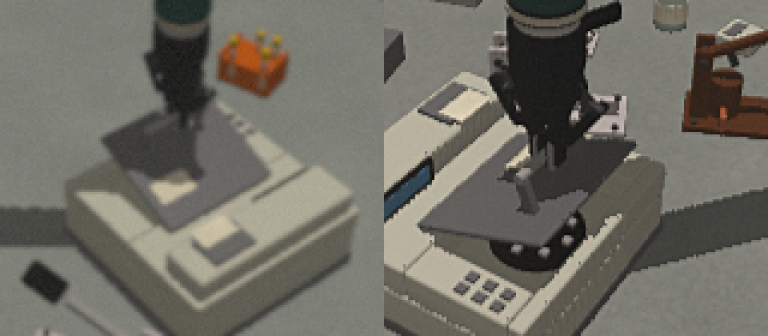

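The cover follows and is about 20° open in both views. On to 45°.

```bash
python3 -m inch '[[[1,0,0.17,-0.18,0],[1,0,0.33,-0.35,0],[1,0,0.51,-0.51,0],[1,0,0.7,-0.66,0],[1,0,0.9,-0.81,0],[1,0,1.09,-0.95,0],[1,0,1.3,-1.08,0],[1,0,1.51,-1.2,0],[1,0,1.74,-1.31,0],[1,0,1.97,-1.4,0],[1,0,1.97,-1.4,0],[1,0,1.97,-1.4,0],[1,0,1.97,-1.4,0]]]'
python3 - <<'E'
from h import *
for n in ['scene','side']:
    snap(n,f'pics/{n}10.png')
    for l in ['cover_handle','cover_hinge']:
      for d in ctrl.place_of(n,l):
            P=w(n,d['point']); print(n,l,round(d['score'],2),P.round(0),px(n,P))
a=np.hstack([cv2.imread('pics/scene10.png')[110:250,210:370],cv2.imread('pics/side10.png')[140:280,170:330]])
cv2.imwrite('pics/c10.png',cv2.resize(a,None,fx=2.4,fy=2.4,interpolation=3))
E
```

```text
time_s: 15.45
position: [589.5, 151.7, 224.6]
eef_rot: [179.9, 0.3, 75.0]
wrist_force: [-14.7, -2.6, 13.7]
opening: 10.0
scene cover_handle 0.67 [594. 154. 238.] [294. 157.]
scene cover_hinge 0.71 [649. 137. 112.] [303. 194.]
side cover_handle 0.69 [590. 152. 240.] [222. 184.]
side cover_handle 0.17 [622. 145.   4.] [215. 247.]
side cover_hinge 0.59 [647. 138. 115.] [205. 215.]
```

View pics/c10.png

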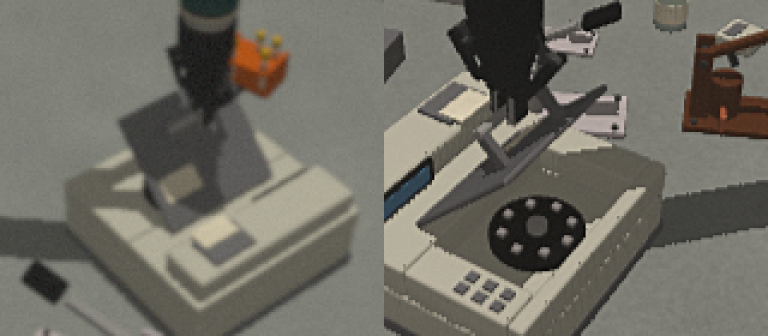

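The cover is up. I'll measure the angle from the images by overlaying modelled cover corners at several angles, first checking the model against the shut pictures.

```bash
cat > ov.py <<'E'
from h import *
H=np.array([648.,137.5,112.]); yaw=np.radians(-14.9)
def pt(x,y,z,th):
    # cover-frame coords rel hinge (x rearward), rotated by th
    c,s=np.cos(th),np.sin(th); X=x*c+z*s; Z=-x*s+z*c
    cy,sy=np.cos(yaw),np.sin(yaw)
    return H+[X*cy-y*sy,X*sy+y*cy,Z]
def draw(n,f,ths,crop,out,k=5):
    im=cv2.imread(f); x0,y0,x1,y1=crop
    im=cv2.resize(im[y0:y1,x0:x1],None,fx=k,fy=k,interpolation=cv2.INTER_CUBIC)
    for th,col in zip(ths,[(0,255,0),(0,0,255),(255,0,0)]):
        q=[px2(n,pt(x,y,8,np.radians(th))) for x,y in [(0,-95),(-172,-95),(-172,95),(0,95)]]
        q+= []
        p=((np.array(q)+.5-[x0,y0])*k).astype(int)
        cv2.polylines(im,[p],True,col,1,cv2.LINE_AA)
        b=[px2(n,pt(-130,y,50,np.radians(th))) for y in (-55,55)]
        cv2.polylines(im,[((np.array(b)+.5-[x0,y0])*k).astype(int)],False,col,1,cv2.LINE_AA)
    cv2.imwrite(out,im)
def px2(n,P):
    c=ctrl.calibration(n); q=np.linalg.inv(T(n))@np.r_[P,1]
    o,_=cv2.projectPoints(np.array([[q[0],-q[1],-q[2]]]),np.zeros(3),np.zeros(3),np.array(c['camera_matrix']),np.array(c['dist_coeffs'])); return o.ravel()
if __name__=='__main__':
    draw('side','pics/side6.png',[0],(170,160,300,280),'pics/o0s.png')
    draw('scene','pics/scene6.png',[0],(225,130,355,250),'pics/o0c.png')
    draw('side','pics/side10.png',[40,45,50],(170,160,300,280),'pics/o1s.png')
    draw('scene','pics/scene10.png',[40,45,50],(225,130,355,250),'pics/o1c.png')
    for a in '01':
        s=np.hstack([cv2.imread(f'pics/o{a}s.png'),cv2.imread(f'pics/o{a}c.png')]); cv2.imwrite(f'pics/o{a}.png',cv2.resize(s,(800,int(800*s.shape[0]/s.shape[1])),interpolation=cv2.INTER_AREA))
E
python3 ov.py
```

```text
(no output)
```

View pics/o0.png

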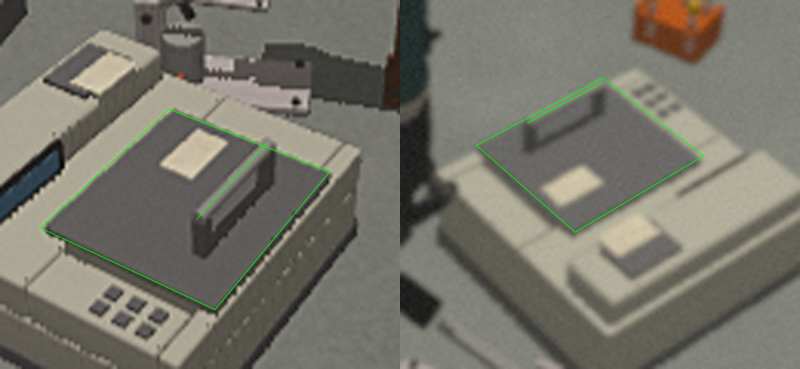

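View pics/o1s.png

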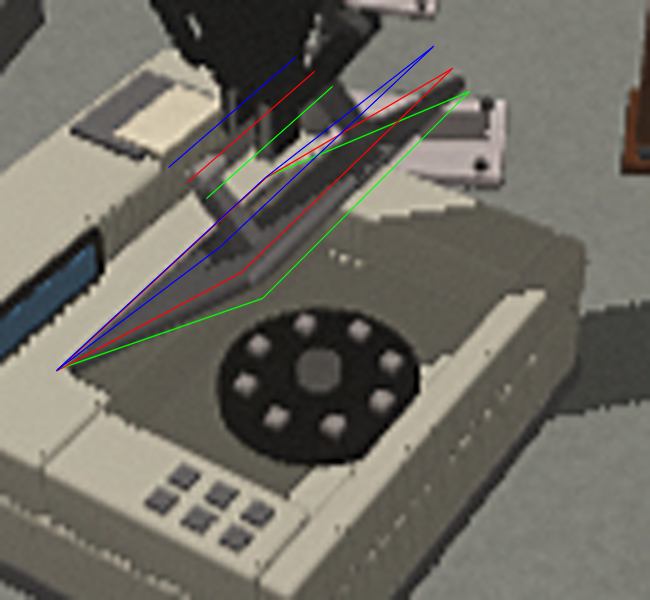

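View pics/o1c.png

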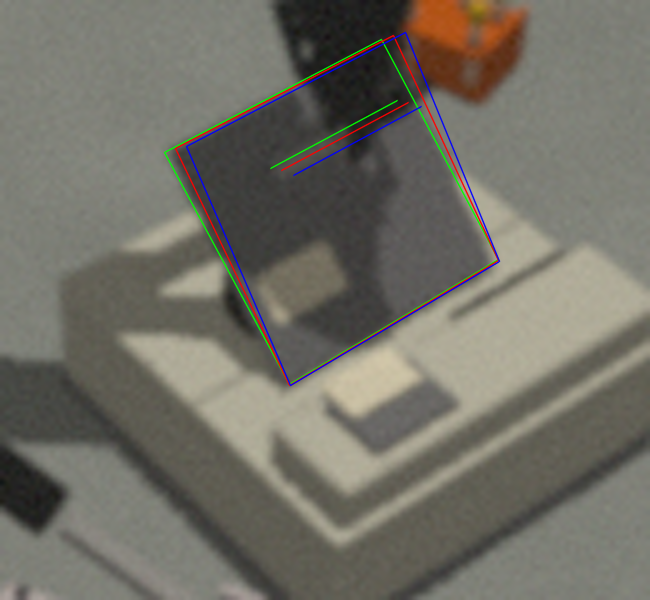

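```bash
cat > ov2.py <<'E'
from ov import *
import sys
def run(sfx,ths):
    outs=[]
    for th in ths:
        for n,crop in (('side',(170,160,270,235)),('scene',(250,130,335,210))):
            x0,y0,x1,y1=crop;k=8
            im=cv2.imread(f'pics/{n}{sfx}.png'); im=cv2.resize(im[y0:y1,x0:x1],None,fx=k,fy=k,interpolation=cv2.INTER_CUBIC)
            f=lambda P:tuple(int(v) for v in (px2(n,P)+.5-[x0,y0])*k)
            t=np.radians(th)
            for z in (0,8):
                q=[f(pt(x,y,z,t)) for x,y in [(0,-95),(-172,-95),(-172,95),(0,95)]]
                cv2.polylines(im,[np.array(q)],True,(0,255,0) if z else (0,0,255),1,cv2.LINE_AA)
            cv2.polylines(im,[np.array([f(pt(-130,y,50,t)) for y in (-55,55)])],False,(255,255,0),1,cv2.LINE_AA)
            outs.append(cv2.resize(im,(400,300),interpolation=cv2.INTER_AREA))
    o=np.vstack([np.hstack(outs[i:i+2]) for i in range(0,len(outs),2)])
    cv2.imwrite(f'pics/f{sfx}_{int(ths[0])}.png',o)
for a in sys.argv[2:]: pass
run(sys.argv[1],[float(a) for a in sys.argv[2:]])
E
python3 ov2.py 10 42 44; python3 ov2.py 10 46 48
```

```text
(no output)
```

View pics/f10_42.png

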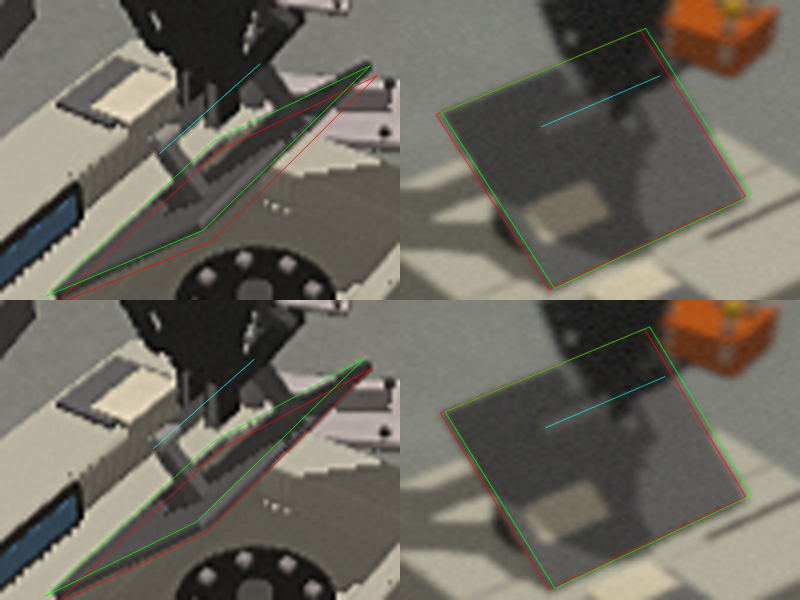

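View pics/f10_46.png

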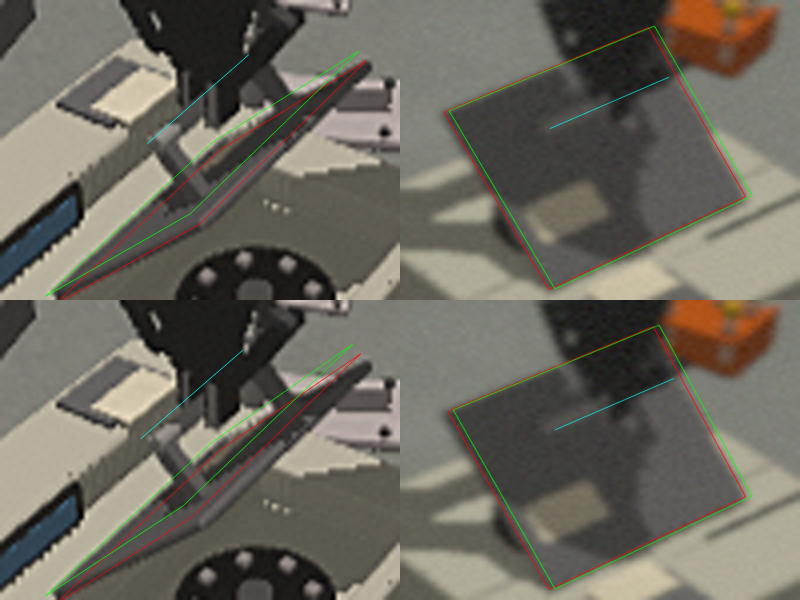

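The best fit in both views is about 43.5–44° with some sideways load in the grip. A small correction, about 1° further up.

```bash
python3 -m inch '[[[1,0,0.1,-0.03,0],[1,0,0.16,-0.05,0],[1,0,0.16,-0.05,0],[1,0,0.16,-0.05,0],[1,0,0.16,-0.05,0],[1,0,0.16,-0.05,0]]]'
python3 - <<'E'
from h import *
for n in ['scene','side']:
    snap(n,f'pics/{n}11.png')
    for l in ['cover_handle']:
      for d in ctrl.place_of(n,l):
            P=w(n,d['point']); print(n,l,round(d['score'],2),P.round(0),px(n,P))
E
python3 ov2.py 11 44 46
```

```text
time_s: 16.25
position: [593.9, 150.2, 227.2]
eef_rot: [179.9, 0.3, 74.9]
wrist_force: [-5.9, 0.6, 1.6]
opening: 9.7
scene cover_handle 0.73 [601. 151. 239.] [296. 158.]
side cover_handle 0.74 [592. 152. 243.] [221. 183.]
```

View pics/f11_44.png

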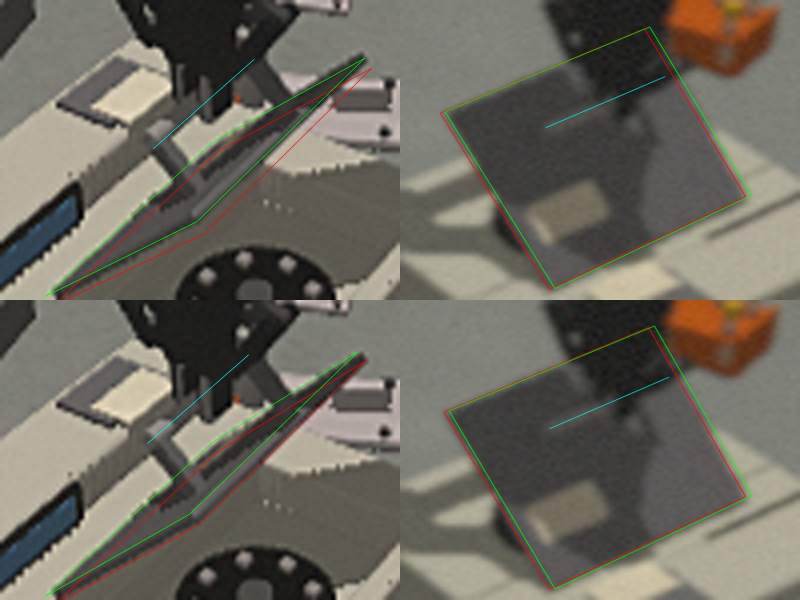

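Now about 45.7°, with little side load left. A slight nudge back.

```bash
python3 -m inch '[[[1,0,-0.05,0.02,0],[1,0,-0.05,0.02,0],[1,0,-0.05,0.02,0],[1,0,-0.05,0.02,0],[1,0,-0.05,0.02,0],[1,0,-0.05,0.02,0],[1,0,-0.05,0.02,0],[1,0,-0.05,0.02,0]]]'
python3 - <<'E'
from h import *
for n in ['scene','side']:
    snap(n,f'pics/{n}12.png')
    for l in ['cover_handle']:
      for d in ctrl.place_of(n,l):
            P=w(n,d['point']); print(n,l,round(d['score'],2),P.round(0),px(n,P))
print(ctrl.get_state()['position'])
E
python3 ov2.py 12 44 45
```

```text
time_s: 17.12
position: [592.7, 150.6, 226.8]
eef_rot: [179.9, 0.3, 74.9]
wrist_force: [-3.1, 1.1, -3.6]
opening: 10.1
scene cover_handle 0.83 [597. 151. 241.] [294. 157.]
[592.66511163 150.57789103 226.75696984]
```

View pics/f12_44.png

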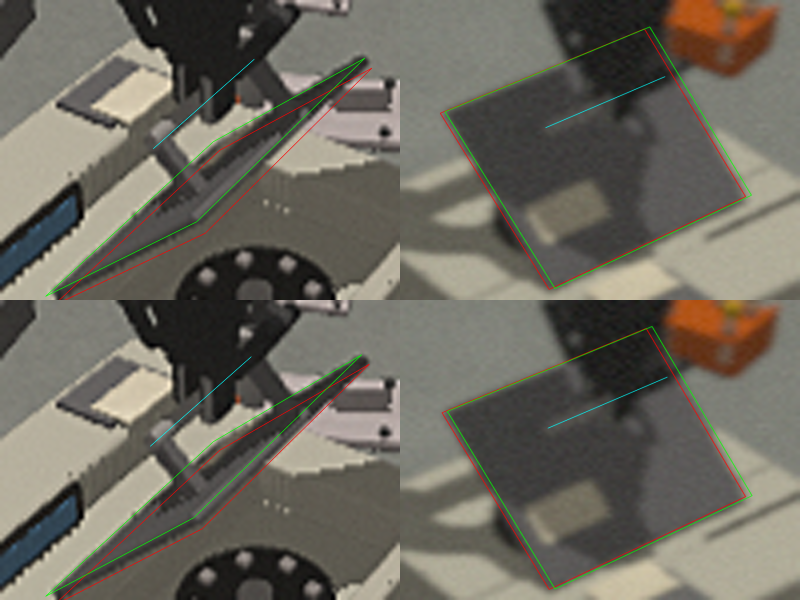

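View pics/scene12.png

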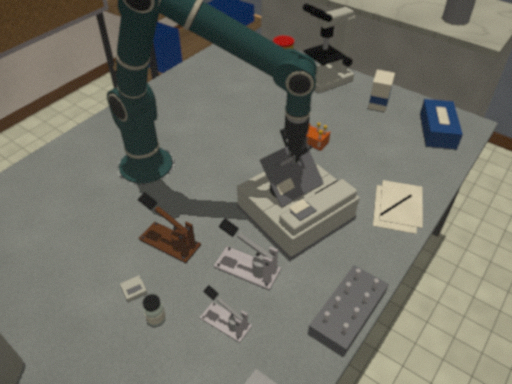

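The overlay at 45° fits in both views. The rack, jar and timer stand where they were, and the pump lever is up. Handing in.

```bash
python3 - <<'E'
from h import *
snap('side','pics/side13.png'); s=ctrl.get_state(); print(s['position'],s['opening'],s['wrist_force'],s['time_s'])
ctrl.finish_job()
E
```

```text
[592.69816854 150.58084713 226.78665451] 9.939330420777553 [-2.85476753  1.61188875 -2.75243717] 17.3667
the job is handed in; nothing more can be done
```

I pumped the larger silver pump three full strokes, then lifted the analyser's cover and handed the job in at 17.4 s, with the gripper still holding it at about 45°.

- **Strokes:** Each press went to z ≈ 75–76 mm. On the first I felt the lower stop at 23 N. The second and third stopped about a millimetre above it at 8–9 N, at roughly 0.67 rad by my geometry, past the 0.60 needed. After the first and third strokes both fixed cameras placed the paddle back at rest height. After the second only the scene camera did; the side camera missed that paddle. The cover stayed shut throughout.
- **Cover:** The first lift came out about 1° low with some side load in the grip, so I corrected it twice. The last overlay of the cover model fits about 45° in both camera views. The tool position gives about 45.5°, and I trust the angle to about 1°. The side camera missed the handle in the last check; the scene camera found it.
- **Holding:** The pose was steady before hand-in, the fingers were on the bar at about 10 mm opening, and the wrist force was about 4 N. The bar is 12 mm thick, so that opening reads a little small, but the bar did not slip out.
- **Bystanders:** In the last scene picture the rack, jar and timer look unmoved, judged by eye only.

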